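# Fit the gas filter, zero the valve and open it two turns

### The job

First fit the gas filter (blue square head) onto its base, with the two pegs through the holes of its foot and the foot flat on the pad, and let go of it. Then take the red handwheel by its black crank grip, close the valve (clockwise from above) right up to its stop, and back it off exactly two full turns; finish there still holding the crank grip between the fingers. Leave the bottles and vials where they stand.

Things in the scene. Friction and masses are not known exactly. Their poses are not given: they have to be found in the camera images.
- filter_head (a point): Centre of the blue square head (46 x 46 x 30 mm, flats square to x and y: grip it there) of the loose gas filter, about 300 g, 75 mm tall, upright at the start. This point is 60 mm above the foot's underside; z is up. Below the head: a clear column 41 mm across and the foot. A half turn of the filter makes no difference.
- filter_foot (a point): Centre of the underside of the filter's foot, an aluminium flange 104 x 56 x 12 mm, long side along x, with two 13 mm through holes 38 mm either side of the middle along x. Same axes as filter_head.
- filter_seat (a point): Middle of the top of the dark seat pad (112 x 64 mm, 20 mm above the trolley) on the fixed base plate (276 x 104 mm, top at 14 mm). Two 8 mm steel pegs with bullet noses (tapering over the top 12 mm) stand 25 mm up from the pad, 38 mm either side of this point along its x; x runs along the plate, away from the valve, z up. Filter home: filter_foot is at this point, x axes parallel.
- valve_axis (a point): Point on the upright turning axis of the valve wheel, 151 mm above the trolley (level with the crank grip's middle) and 170 mm from filter_seat along the plate's -x; same axes as filter_seat. The red wheel's rim is a level ring of 40 mm radius, 10 mm thick, its top 120 mm above the trolley. The brass valve body below is fixed, 60 mm across.
- crank_grip: Black round crank grip, 18 mm across and 48 mm tall, upright on the red rim 40 mm from valve_axis; origin at its middle, 151 mm above the trolley (it spans 127 to 175 mm). It spins freely on its pin, so hold it fast in one attitude and carry it round the circle; about 3 N turns the wheel. Its own rotation means nothing.
- valve_wheel (a joint): Turn of the valve wheel, rad. 0: closed, at a hard stop, the crank grip then lying from valve_axis towards filter_seat (+x). It grows as the valve opens, counter-clockwise from above (one turn 6.283), up to 18.85. It stays where it is left; starts 0.4 to 1.2 turns open.
- brown_bottle: A bystander, to be left alone: brown reagent bottle with a blue screw cap, 72 mm diameter, 148 mm tall; origin at the centre of its underside.
- clear_bottle: A bystander, to be left alone: clear reagent bottle with a blue screw cap, 58 mm diameter, 123 mm tall; origin at the centre of its underside.
- vial_a: A bystander, to be left alone: small vial with a blue cap, 12 mm diameter, 34 mm tall; origin at the centre of its underside.
- vial_b: A bystander, to be left alone: small vial with a green cap, 12 mm diameter, 34 mm tall; origin at the centre of its underside.

How it is judged (in metres and radians):
On the way, in this order (a step that is already met when the one before it is completed fails the run):
1. the filter sits home on its base, over both pegs and flat on the pad, and has been let go (horizontal distance between filter_foot and filter_seat below 0.006 m and z of filter_foot in the frame of filter_seat between -0.004 and 0.004 m and angle between the x axis of filter_foot and the x axis of filter_seat, either way round below 0.12 rad and angle between filter_foot's own z axis and vertical below 0.06 rad and contact force between the fingers and filter below 0.3 N), for 0.2 s.
2. the valve is closed up to its stop (value of joint valve_wheel below 0.1 rad), for 0.1 s.
At the end, for the whole second after the job is handed in: Valve two turns (12.57 rad) open within 0.35 rad and still; fingers hold the crank grip (over 3 N, grasp point within 35 mm of its middle); filter home: foot within 6 mm and 0.12 rad of the seat, within 4 mm of the pad, upright within 0.06 rad; bottles and vials upright, moved under 30 mm (value of joint valve_wheel between 12.216 and 12.916 rad and velocity of joint valve_wheel between -0.1 and 0.1 rad/s and contact force between the fingers and crank_grip above 3 N and distance between the grasp point and crank_grip below 0.035 m and horizontal distance between filter_foot and filter_seat below 0.006 m and z of filter_foot in the frame of filter_seat between -0.004 and 0.004 m and angle between the x axis of filter_foot and the x axis of filter_seat, either way round below 0.12 rad and angle between filter_foot's own z axis and vertical below 0.06 rad and distance of each of brown_bottle, clear_bottle, vial_a, vial_b from where it was at the start of the episode below 0.03 m and angle between each of brown_bottle, clear_bottle, vial_a, vial_b's own z axis and vertical below 0.3 rad); the arm keeps its last pose, push and grip.
It fails at once if the brown reagent bottle with a blue screw cap is shifted by more than 30 mm or knocked over (distance of brown_bottle from where it was at the start of the episode above 0.03 m or angle between brown_bottle's own z axis and vertical above 0.4 rad).
It fails at once if the clear reagent bottle with a blue screw cap is shifted by more than 30 mm or knocked over (distance of clear_bottle from where it was at the start of the episode above 0.03 m or angle between clear_bottle's own z axis and vertical above 0.4 rad).
It fails at once if the small vial with a blue cap is shifted by more than 30 mm or knocked over (distance of vial_a from where it was at the start of the episode above 0.03 m or angle between vial_a's own z axis and vertical above 0.4 rad).
It fails at once if the small vial with a green cap is shifted by more than 30 mm or knocked over (distance of vial_b from where it was at the start of the episode above 0.03 m or angle between vial_b's own z axis and vertical above 0.4 rad).
It also fails if it takes over 72 s, if anything falls off the work surface, if the arm or the gripper's body presses on something with over 40 N, if the wrist force passes 120 N, or if a joint passes its speed limit or range.

### The arm

A 6-joint arm with a two-finger parallel gripper is mounted at the origin on a cart in front of the work surface, level with it; the furniture and walls round the work are solid. World frame = base frame: x ahead of the robot, y to its left, z up, the work surface at z = 0. Lengths are in m, angles in degrees, forces in N, time in s.
With the tool pointing down it reaches from about 0.325 to 0.9 m from the base axis. Payload 3.5 kg.
Tool frame: the origin (TCP) lies on the centre line of the jaws, within the pads' length; the fingertips stand ahead of it and the grasp point (between the pads) lies 2 mm behind it (env.finger_overhang is the z of the fingertips in the tool frame, in m); z points along the fingers, y is the line along which they close (so a half turn about z gives the same grasp; the last joint's range is limited). The gripper opens to 85 mm and grips with 20 to 120 N. Pads are 22 mm wide; open, the fingers measure 114 mm over their backs; the gripper's body (76 mm by 85 mm) begins 54 mm behind the grasp point. The pads swing forward as they close: fully open they stand 13 mm farther back than shut.
Start: joints at [70.222, 15.837, -1.513, 72.651, 0, 84.076], TCP at [0.15, 0.607, 0.248] pointing down, gripper open.
Joint ranges: [-178.77, 178.77], [-48.84, 107.48], [-61.69, 71.31], [-111.58, 123.2], [-90, 87.43], [-180, 180]. Speed limits (degrees/s): [147.25, 147.25, 180, 180, 180, 180].

### API

Orientations are given as [roll, pitch, yaw] about the fixed x, y, z axes, in that order (R = Rz(yaw) Ry(pitch) Rx(roll)).
In Python, from cell import env gives the robot as it stands. The module is installed in compiled form; this text tells all that it offers.
- The arm moves only by the tool apply_moves, never from a script. Its argument "plan" is a list of rows, each a list of 7 numbers: the shift along the tool's x, y, z in m, then the turn, a rotation vector about the tool's x, y, z in rad, then the opening, from 0 (shut) to 1 (fully open). In form: [[dx, dy, dz, wx, wy, wz, claw], ...]. A call has 1 to 8 rows; each row is the pose to reach, as a shift and turn from the pose commanded when the call began, along the tool's axes at that moment; what a row does not reach only later rows make up. A row lasts 1/10 s, in which the tool goes at most 50 mm and 8.59 degrees, less where a joint would pass 70% of its speed; a pose out of reach is approached as far as the arm can. A call with a gripper value outside its range is refused whole. The fingers move at their own pace and stop on an object; the grip force is fixed at half the most. Time passes only in rows, so rows that repeat a pose let the fingers close. It gives the time, the measured TCP pose, the force, the opening and the grip force at its end, in the units of the state.
- env.get_state(): the state, without advancing time (a new reading comes with each control period).
- env.camera(name): name is "scene" or "top"; returns the picture (420x560x3 uint8, red, green, blue); there is no depth.
- env.get_calibration(name): a dict with "mtx" (3x3 intrinsics, pixels), "pose" (4x4, takes a point from camera to world coordinates). Camera axes: x right, y down, z forward; pixel columns grow to the right and rows downward; lengths in m; the calibration is good to about 2 mm. A picture is of the moment at which its call begins. get_calibration takes no time and is no camera call.
- env.close_job(): hands the job in; it is judged then, once.
The state is a dict: "t": time; "joints": joint angles; "joint_velocities": joint speeds; "tau": joint torques, N m; "tcp_pos": TCP position; "tcp_rot": TCP orientation; "contact_force": force on the tool from outside, world axes, zero at the start; "wrist_torque": the same for the moment, N m; "finger_gap": finger opening in m; "finger_force": force on a finger pad.
Only numpy, scipy, OpenCV 4.12 (cv2) and the standard library are available. Lean on these libraries where they do the work, as an engineer would, in place of code of your own. Each camera call takes 0.05 s, during which the arm holds its last target. There are 200 camera calls.

## Working session

There is one attempt and no reset: what is moved stays moved. The work goes in short steps, Python scripts to look and compute and a tool call to move; the robot and the scene stay as the last step left them, time stands still between calls to the robot, and variables do not carry over. Pictures are saved under pics/ and viewed, at most 10 in all, crops included, and the job is handed in when it is done.

Besides the shell and the picture viewer there is one more tool, called after "Call:" as name(argument=value, ...), one argument or row to a line, values as JSON. apply_moves: Moves the arm, as the interface text tells. Its arguments: {"type":"object","properties":{"plan":{"type":"array","items":{"type":"array","items":{"type":"number"}}}},"required":["plan"]}

```bash
mkdir -p pics
python3 - <<'E'
from cell import env
import cv2, numpy as np
for n in("scene","top"):
    im=env.camera(n); cv2.imwrite(f"pics/{n}0.png",cv2.cvtColor(im,cv2.COLOR_RGB2BGR))
    c=env.get_calibration(n); print(n,np.round(c["mtx"],1).tolist(),np.round(c["pose"],4).tolist())
print(env.get_state(), env.finger_overhang)
E
```

```text
scene [[413.4, 0.0, 278.8], [0.0, 413.4, 207.6], [0.0, 0.0, 1.0]] [[-0.6868, -0.3632, 0.6296, 0.0091], [-0.7268, 0.3477, -0.5923, 0.474], [-0.0038, -0.8644, -0.5028, 0.5461], [0.0, 0.0, 0.0, 1.0]]
top [[458.3, 0.0, 282.3], [0.0, 458.3, 212.2], [0.0, 0.0, 1.0]] [[0.1111, -0.9734, 0.2002, 0.3566], [-0.9938, -0.1081, 0.026, -0.047], [-0.0036, -0.2019, -0.9794, 1.005], [0.0, 0.0, 0.0, 1.0]]
{'t': 0.1, 'joints': array([ 7.02223422e+01,  1.58761331e+01, -1.58829298e+00,  7.26506130e+01,
       -2.55396089e-04,  8.40772760e+01]), 'joint_velocities': array([-0.08747351, -0.12255731,  0.14384455,  0.08181778, -0.01470183,
       -0.06800495]), 'tau': array([-5.95499132e-04, -4.46708179e+01,  2.96128589e+01,  8.48460768e-03,
       -9.31417981e-05, -2.39159604e-06]), 'tcp_pos': array([0.14943538, 0.60619668, 0.24726119]), 'tcp_rot': array([-1.79885549e+02, -1.16164962e-02,  1.66145055e+02]), 'contact_force': array([ 0.41642183,  0.98268019, -0.75463081]), 'wrist_torque': array([-0.00774011,  0.03155497,  0.01187973]), 'finger_force': 0.0, 'finger_gap': 0.08530924076882698} 0.017
```

View pics/scene0.png

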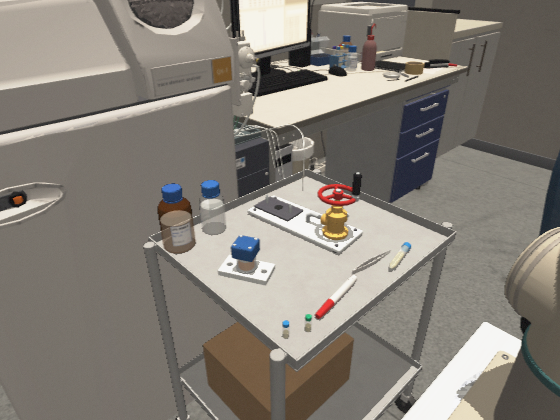

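View pics/top0.png

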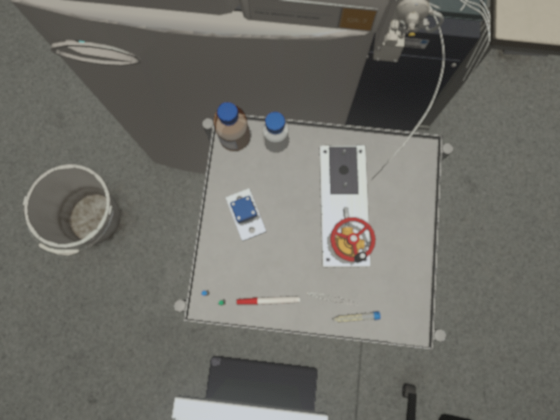

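Scene: filter head is at about (246,245), plate from (250,205) to (360,240), wheel (337,193), black grip (357,183). Top: filter head (244,208), pad (344,170), wheel (353,240), grip (361,257). I'll enlarge the key areas.

```bash
cat > h.py <<'E'
import numpy as np, cv2
from cell import env
def ray(n,u,v,z):
    c=env.get_calibration(n);P=np.array(c["pose"]);d=P[:3,:3]@np.linalg.inv(c["mtx"])@[u,v,1];o=P[:3,3]
    return o+d*(z-o[2])/d[2]
def proj(n,p):
    c=env.get_calibration(n);P=np.array(c["pose"]);q=c["mtx"]@(P[:3,:3].T@(np.array(p)-P[:3,3]));return q[:2]/q[2]
E
python3 - <<'E'
import cv2
t=cv2.imread("pics/top0.png");s=cv2.imread("pics/scene0.png")
r=lambda a,x,y,w,h,k:cv2.resize(a[y:y+h,x:x+w],None,fx=k,fy=k,interpolation=cv2.INTER_CUBIC)
cv2.imwrite("pics/topc.png",r(t,205,130,190,145,4))
cv2.imwrite("pics/scenec.png",r(s,205,160,190,130,4))
E
```

```text
(no output)
```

View pics/topc.png

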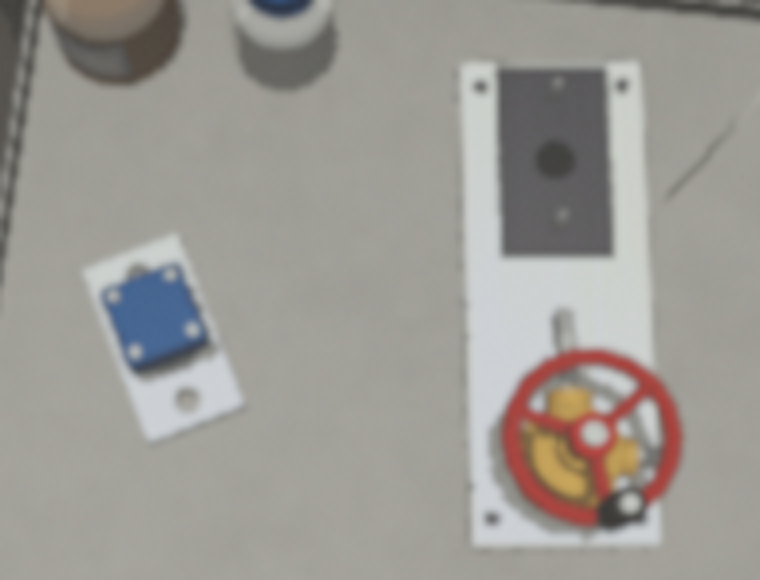

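View pics/scenec.png

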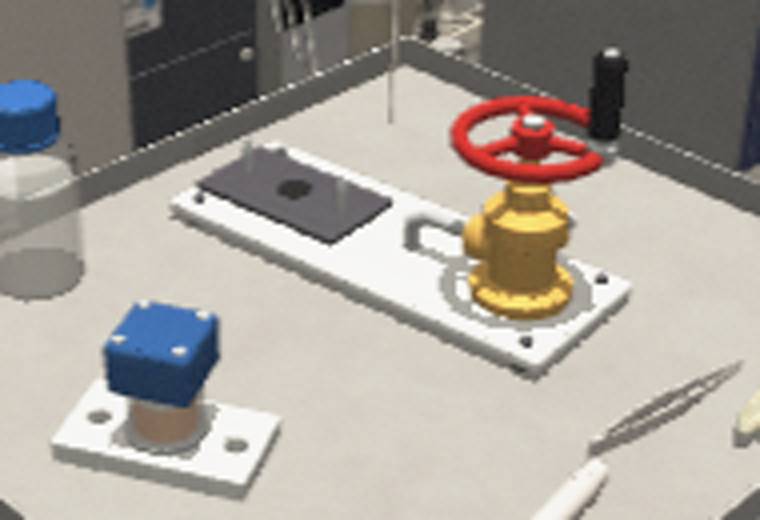

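Both crops show pegs, pad, plate corners, head screws and foot holes clearly. I'll fit the planar poses to these features from both views.

```bash
cat > fit.py <<'E'
from h import *
from scipy.optimize import least_squares
T=lambda U,V:("top",(U+.5)/4-.5+205,(V+.5)/4-.5+130)
S=lambda U,V:("scene",(U+.5)/4-.5+205,(V+.5)/4-.5+160)
base=[((.038,0,.045),T(558,82)),((-.038,0,.045),T(562,214)),
((.056,.032,.020),T(498,69)),((.056,-.032,.020),T(606,69)),((-.056,-.032,.020),T(614,255)),((-.056,.032,.020),T(502,255)),
((.038,0,.045),S(247,142)),((-.038,0,.045),S(342,183)),((.056,.032,.020),S(200,187)),((-.056,-.032,.020),S(392,202)),((-.056,.032,.020),S(330,242)),
((-.17,0,.120),T(592,438))]
f=[]
for (x,y),t,s in zip([(1,1),(1,-1),(-1,-1),(-1,1)],[(84,269),(178,234),(244,404),(150,441)],[(53,445),(97,380),(281,420),(243,485)]):
    f+= [((x*.052,y*.028,.012),T(*t))]+([((x*.052,y*.028,.012),S(*s))] if t!=(178,234) else [])
f+=[((-.038,0,.012),T(187,399)),((.038,0,.012),S(98,416)),((-.038,0,.012),S(236,444)),((0,0,.075),T(152.5,312.5)),((0,0,.075),S(161,327))]
def fit(F,x0):
    def pt(p,l): c,s=np.cos(p[2]),np.sin(p[2]);return [p[0]+c*l[0]-s*l[1],p[1]+s*l[0]+c*l[1],l[2]]
    g=lambda p:np.concatenate([proj(o[0],pt(p,l))-o[1:] for l,o in F])
    r=least_squares(g,x0,loss="soft_l1",f_scale=.5);print(np.round(r.x[:2],4),np.degrees(r.x[2]).round(2));print(np.round(g(r.x).reshape(-1,2),1).tolist());return r.x
if __name__=="__main__":
    print("base");b=fit(base,[.5,-.15,0]);print("filter");fit(f,[.4,.1,.3])
    v=b[:2]-.17*np.array([np.cos(b[2]),np.sin(b[2])]);print("valve",v)
    for o in (T(629,503),S(611,50)): q=ray(*o,.175)[:2];print("grip",q,np.linalg.norm(q-v),np.degrees(np.arctan2(*(q-v)[::-1])-b[2]))
    for n,u,w,z in [("top",229,112,.148),("top",275,122,.123),("scene",172,190,.148),("scene",210,187,.123),("top",205,293,.034),("top",222,302,.034)]: print(n,ray(n,u,w,z))
E
python3 fit.py
```

```text
base
[ 0.6689 -0.145 ] 6.8
[[-0.3, -0.1], [-0.1, 0.3], [-1.1, -0.6], [0.2, -0.9], [0.2, 0.8], [-0.7, 1.0], [0.5, -0.8], [0.0, -1.7], [-1.2, -1.0], [1.0, -0.4], [0.5, 0.0], [-0.2, -0.3]]
filter
[0.5472 0.0603] 27.92
[[-0.2, 0.1], [-0.3, -0.8], [-0.2, -0.1], [0.0, 0.1], [-0.2, -0.7], [-0.4, 0.2], [-0.0, -0.3], [0.1, 0.1], [0.4, -0.3], [0.1, 0.0], [0.1, -0.0], [0.2, 0.4]]
valve [ 0.50007807 -0.16508885]
grip [ 0.46284308 -0.17713243] 0.03913428298181096 -168.87734617285386
grip [ 0.46742467 -0.18315764] 0.037319237912143616 -157.84304876943366
top [0.72343307 0.10452265 0.148     ]
top [0.7227531  0.01231288 0.123     ]
scene [0.71329579 0.11504731 0.148     ]
scene [0.71140804 0.0236776  0.123     ]
top [0.36610437 0.12015404 0.034     ]
top [0.35177335 0.08231565 0.034     ]
```

```bash
cat >> h.py <<'E'
def rows(p,yaw,targets):
    "p,yaw(deg): commanded pose; targets: list of (x,y,z,yaw)"
    a=np.radians(yaw);X=np.array([np.cos(a),np.sin(a)]);Y=np.array([np.sin(a),-np.cos(a)])
    for t in targets:
        d=np.array(t[:3])-p; w=(t[3]-yaw+180)%360-180
        print(np.round([X@d[:2],Y@d[:2],-d[2],0,0,-np.radians(w)],4).tolist())
E
python3 - <<'E'
from h import *
for z in (0,.1,.2,.3): print(z,"cable top",ray("top",372,179.5,z)[:2],"scene",ray("scene",302.5,190.5,z)[:2], "mid top",ray("top",405,140,z)[:2],"oven",ray("top",200,175,z)[:2])
print(proj("scene",(.64,-.215,0)))
rows([.15,.607,.248],166.146,[(.38,.32,.2,-165.0)])
rows([.38,.32,.2],-165,[(.5472,.0603,.14,-152.08),(.5472,.0603,.06,-152.08)])
E
```

```text
0 cable top [ 0.65993194 -0.21424167] scene [ 0.71648343 -0.28372011] mid top [ 0.76277109 -0.28320057] oven [0.62740875 0.17574691]
0.1 cable top [ 0.62975218 -0.19759549] scene [ 0.58696571 -0.14497403] mid top [ 0.72235816 -0.25969252] oven [0.60046527 0.15358664]
0.2 cable top [ 0.59957243 -0.18094931] scene [ 0.457448   -0.00622794] mid top [ 0.68194524 -0.23618447] oven [0.57352179 0.13142638]
0.3 cable top [ 0.56939268 -0.16430313] scene [0.32793028 0.13251815] mid top [ 0.64153231 -0.21267643] oven [0.54657831 0.10926611]
[305.43854778 208.87397217]
[-0.292, -0.2236, 0.048, 0.0, 0.0, -0.5036]
[-0.0943, -0.2941, 0.06, 0.0, 0.0, -0.2255]
[-0.0943, -0.2941, 0.14, 0.0, 0.0, -0.2255]
```

The thin cable near the pad is ambiguous in the two views, so I'll grip along the filter's x, which keeps the fingers away from it.

Run:
```python
from h import *
rows([.15,.607,.248],166.146,[(.38,.32,.2,127)])
rows([.38,.32,.2],127,[(.5472,.0603,.14,117.92),(.5472,.0603,.10,117.92),(.5472,.0603,.06,117.92)])
```

```text
[-0.292, -0.2236, 0.048, 0.0, 0.0, 0.6832]
[-0.308, -0.0228, 0.06, 0.0, 0.0, 0.1585]
[-0.308, -0.0228, 0.1, 0.0, 0.0, 0.1585]
[-0.308, -0.0228, 0.14, 0.0, 0.0, 0.1585]
```

Call:
apply_moves(
  plan=[
    [-0.292, -0.2236, 0.048, 0, 0, 0.6833, 1],
    [-0.292, -0.2236, 0.048, 0, 0, 0.6833, 1],
    [-0.292, -0.2236, 0.048, 0, 0, 0.6833, 1],
    [-0.292, -0.2236, 0.048, 0, 0, 0.6833, 1],
    [-0.292, -0.2236, 0.048, 0, 0, 0.6833, 1],
    [-0.292, -0.2236, 0.048, 0, 0, 0.6833, 1],
    [-0.292, -0.2236, 0.048, 0, 0, 0.6833, 1],
    [-0.292, -0.2236, 0.048, 0, 0, 0.6833, 1],
  ],
)

```text
t: 0.9
tcp_pos: [0.3808, 0.3165, 0.1993]
tcp_rot: [-179.9, 0.1, 126.8]
contact_force: [-0.2, 0.8, -0.8]
finger_gap: 0.0851
finger_force: 0.0
```

Call:
apply_moves(
  plan=[
    [-0.308, -0.0228, 0.06, 0, 0, 0.1585, 1],
    [-0.308, -0.0228, 0.06, 0, 0, 0.1585, 1],
    [-0.308, -0.0228, 0.06, 0, 0, 0.1585, 1],
    [-0.308, -0.0228, 0.06, 0, 0, 0.1585, 1],
    [-0.308, -0.0228, 0.06, 0, 0, 0.1585, 1],
    [-0.308, -0.0228, 0.06, 0, 0, 0.1585, 1],
    [-0.308, -0.0228, 0.06, 0, 0, 0.1585, 1],
    [-0.308, -0.0228, 0.06, 0, 0, 0.1585, 1],
  ],
)

```text
t: 1.7
tcp_pos: [0.5472, 0.0583, 0.1394]
tcp_rot: [-179.9, -0.0, 117.7]
contact_force: [0.0, -0.3, 0.1]
finger_gap: 0.0857
finger_force: 0.0
```

Run:
```python
from h import *
for n in("top","scene"):
    im=env.camera(n); cv2.imwrite(f"pics/{n}1.png",cv2.cvtColor(im,cv2.COLOR_RGB2BGR))
s=env.get_state();print(s["t"],s["tcp_pos"],s["tcp_rot"],s["joints"])
```

```text
1.8 [0.54588815 0.06048298 0.13990734] [-1.79927229e+02 -8.16907549e-02  1.17903050e+02] [-4.40573940e-01  1.29547563e+01 -1.90670757e+01  5.80809983e+01
  3.73486505e-02  6.16562908e+01]
```

View pics/scene1.png

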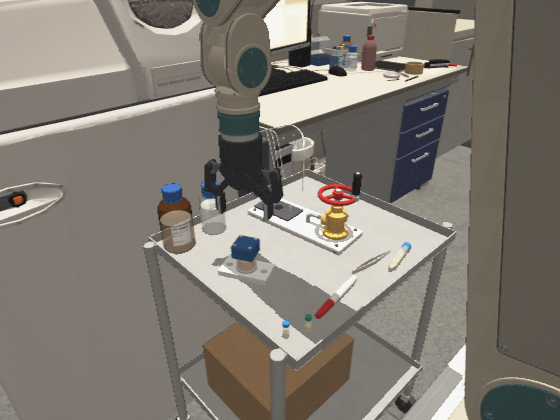

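Gripper hovers above the filter (head at (246,247)), and the fingers straddle it at (210,195) and (273,200). Descend and close.

Call:
apply_moves(
  plan=[
    [0, 0, 0.04, 0, 0, 0, 1],
    [0, 0, 0.06, 0, 0, 0, 1],
    [0, 0, 0.08, 0, 0, 0, 1],
    [0, 0, 0.08, 0, 0, 0, 1],
    [0, 0, 0.08, 0, 0, 0, 0],
    [0, 0, 0.08, 0, 0, 0, 0],
    [0, 0, 0.08, 0, 0, 0, 0],
    [0, 0, 0.08, 0, 0, 0, 0],
  ],
)

```text
t: 2.6
tcp_pos: [0.5482, 0.0604, 0.0621]
tcp_rot: [179.8, 0.1, 117.9]
contact_force: [0.4, 1.7, 4.4]
finger_gap: 0.0452
finger_force: 63.9
```

Call:
apply_moves(
  plan=[
    [0, 0, 0, 0, 0, 0, 0],
    [0, 0, 0, 0, 0, 0, 0],
    [0, 0, 0, 0, 0, 0, 0],
  ],
)

```text
t: 2.9
tcp_pos: [0.5482, 0.0603, 0.0621]
tcp_rot: [179.8, 0.0, 117.9]
contact_force: [-0.1, 2.1, 6.3]
finger_gap: 0.0454
finger_force: 63.9
```

Run:
```python
from h import *
rows([.5472,.0603,.06],117.92,[(.5472,.0603,.11,117.92),(.61,-.045,.13,107),(.6689,-.145,.13,96.8)])
```

```text
[0.0, 0.0, -0.05, 0.0, 0.0, -0.0]
[-0.1224, 0.0062, -0.07, 0.0, 0.0, 0.1906]
[-0.2384, 0.0114, -0.07, 0.0, 0.0, 0.3686]
```

Call:
apply_moves(
  plan=[
    [0, 0, -0.025, 0, 0, 0, 0],
    [0, 0, -0.06, 0, 0, 0, 0],
    [-0.04, 0.002, -0.07, 0, 0, 0.06, 0],
    [-0.08, 0.004, -0.07, 0, 0, 0.12, 0],
    [-0.1224, 0.0062, -0.07, 0, 0, 0.19, 0],
    [-0.16, 0.0075, -0.07, 0, 0, 0.25, 0],
    [-0.2, 0.0095, -0.07, 0, 0, 0.31, 0],
    [-0.2384, 0.0114, -0.07, 0, 0, 0.3686, 0],
  ],
)

```text
t: 3.7
tcp_pos: [0.6683, -0.1467, 0.1294]
tcp_rot: [-179.9, -0.0, 96.6]
contact_force: [-0.3, -1.0, -3.1]
finger_gap: 0.0452
finger_force: 63.3
```

Call:
apply_moves(
  plan=[
    [0, 0, 0, 0, 0, 0, 0],
    [0, 0, 0, 0, 0, 0, 0],
    [0, 0, 0, 0, 0, 0, 0],
  ],
)

```text
t: 4.0
tcp_pos: [0.6671, -0.1444, 0.1293]
tcp_rot: [-179.9, -0.1, 96.8]
contact_force: [0.2, 0.6, -3.0]
finger_gap: 0.0448
finger_force: 63.2
```

Run:
```python
from h import *
r=lambda a,x,y,w,h,k:cv2.resize(a[y:y+h,x:x+w],None,fx=k,fy=k,interpolation=cv2.INTER_CUBIC)
t=cv2.cvtColor(env.camera("top"),4);s=cv2.cvtColor(env.camera("scene"),4)
cv2.imwrite("pics/c2.png",np.hstack([r(t,290,110,100,140,4),r(s,225,130,100,140,4)]))
s=env.get_state();print(s["t"],s["tcp_pos"],s["tcp_rot"],s["contact_force"],s["wrist_torque"])
```

```text
4.1 [ 0.66732898 -0.14394292  0.12978686] [-1.79906439e+02 -5.44240002e-02  9.68700481e+01] [-0.72937381 -0.40392761 -4.11230603] [-0.02008118 -0.00505368  0.00494952]
```

View pics/c2.png

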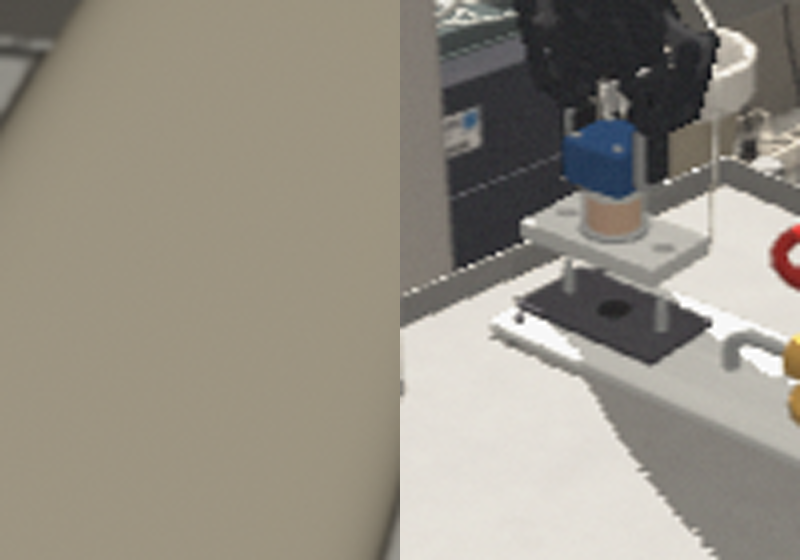

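Run:
```python
from fit import *
S2=lambda U,V:("scene",(U-400+.5)/4-.5+225,(V+.5)/4-.5+130)
b=[((.056,.032,.02),S2(519,298)),((-.056,.032,.02),S2(652,362)),((-.056,-.032,.02),S2(713,322)),((.056,-.032,.02),S2(583,267)),((.038,0,.021),S2(569,292)),((-.038,0,.021),S2(661,331)),
((.138,.052,.014),S2(490,327)),]
z=.0705+.012
f2=[((.052,.028,z),S2(522,227)),((-.052,.028,z),S2(655,272)),((-.052,-.028,z),S2(709,239)),((.038,0,z),S2(568,212)),((-.038,0,z),S2(663,247))]
fit(b,[.67,-.145,.1]);fit([x for x in base if x[1][0]=="scene"],[.67,-.145,.1]);fit(f2,[.67,-.145,.1])
```

```text
[ 0.6682 -0.145 ] 5.78
[[-0.6, 1.2], [-0.2, 0.2], [0.9, -0.1], [0.1, -0.2], [0.5, -0.1], [0.2, -0.1], [-20.9, -11.3]]
[ 0.667 -0.142] 6.9
[[0.1, -0.1], [-0.3, -1.0], [-1.6, -0.3], [0.7, 0.3], [0.2, 0.8]]
[ 0.6626 -0.1395] 7.87
[[-0.4, -1.2], [-0.2, 0.2], [0.5, -0.3], [-0.2, 0.1], [0.4, 0.3]]
```

Run:
```python
from fit import *
P=[]
for i in range(8):
    env.camera("scene");s=env.get_state();P.append(s["tcp_pos"])
P=np.array(P);print(P.mean(0),P.std(0))
print("filter0 scene only");fit([x for x in f if x[1][0]=="scene"],[.55,.06,.5])
print("filter0 top only");fit([x for x in f if x[1][0]=="top"],[.55,.06,.5])
print("base top only");fit([x for x in base if x[1][0]=="top"],[.67,-.145,.1])
S2=lambda U,V:("scene",(U-400+.5)/4-.5+225,(V+.5)/4-.5+130)
for z in (.078,.0797,.0825):
  fit([((.052,.028,z),S2(522,227)),((-.052,.028,z),S2(655,272)),((-.052,-.028,z),S2(709,239)),((.038,0,z),S2(568,212)),((-.038,0,z),S2(663,247))],[.67,-.145,.1])
```

```text
[ 0.66810988 -0.14447567  0.1303742 ] [0.00028155 0.00034102 0.00015338]
filter0 scene only
[0.5465 0.061 ] 28.29
[[-0.4, -0.4], [-0.2, -0.5], [0.1, -0.0], [0.3, 0.1], [0.1, 0.3], [0.1, 0.7]]
filter0 top only
[0.5474 0.06  ] 27.83
[[-0.1, 0.0], [-0.1, -0.2], [0.1, 0.1], [-0.3, 0.1], [0.2, 0.1], [0.2, -0.1]]
base top only
[ 0.6689 -0.1455] 6.7
[[0.0, -0.1], [0.2, 0.3], [-0.8, -0.6], [0.5, -0.8], [0.4, 0.8], [-0.5, 1.0], [-0.0, -0.3]]
[ 0.6687 -0.1452] 8.23
[[-0.2, -1.0], [-0.1, 0.2], [0.3, -0.3], [-0.2, 0.3], [0.3, 0.3]]
[ 0.6664 -0.143 ] 8.09
[[-0.3, -1.1], [-0.1, 0.2], [0.4, -0.3], [-0.2, 0.2], [0.3, 0.3]]
[ 0.6626 -0.1395] 7.87
[[-0.4, -1.2], [-0.2, 0.2], [0.5, -0.3], [-0.2, 0.1], [0.4, 0.3]]
```

Call:
apply_moves(
  plan=[
    [-0.0006, 0.0007, 0.008, 0, 0, 0, 0],
    [-0.0006, 0.0007, 0.016, 0, 0, 0, 0],
    [-0.0006, 0.0007, 0.022, 0, 0, 0, 0],
    [-0.0006, 0.0007, 0.026, 0, 0, 0, 0],
    [-0.0006, 0.0007, 0.03, 0, 0, 0, 0],
    [-0.0006, 0.0007, 0.034, 0, 0, 0, 0],
    [-0.0006, 0.0007, 0.036, 0, 0, 0, 0],
    [-0.0006, 0.0007, 0.036, 0, 0, 0, 0],
  ],
)

```text
t: 5.3
tcp_pos: [0.669, -0.1457, 0.094]
tcp_rot: [-180.0, -0.0, 96.8]
contact_force: [0.4, 0.2, -3.3]
finger_gap: 0.045
finger_force: 63.2
```

Call:
apply_moves(
  plan=[
    [0, 0, 0.003, 0, 0, 0, 0],
    [0, 0, 0.006, 0, 0, 0, 0],
    [0, 0, 0.009, 0, 0, 0, 0],
    [0, 0, 0.011, 0, 0, 0, 0],
    [0, 0, 0.011, 0, 0, 0, 0],
  ],
)

```text
t: 5.8
tcp_pos: [0.6688, -0.1457, 0.0828]
tcp_rot: [-180.0, -0.0, 96.8]
contact_force: [0.4, 0.0, -4.4]
finger_gap: 0.0451
finger_force: 63.2
```

Call:
apply_moves(
  plan=[
    [0, 0, 0.001, 0, 0, 0, 0],
    [0, 0, 0.002, 0, 0, 0, 0],
    [0, 0, 0.003, 0, 0, 0, 0],
    [0, 0, 0.003, 0, 0, 0, 0],
  ],
)

```text
t: 6.2
tcp_pos: [0.6693, -0.1458, 0.0822]
tcp_rot: [180.0, 0.0, 96.8]
contact_force: [-3.9, 2.2, 5.8]
finger_gap: 0.045
finger_force: 64.2
```

Run:
```python
from h import *
s=cv2.cvtColor(env.camera("scene"),4)[130:240,215:355]
cv2.imwrite("pics/c3.png",cv2.resize(s,None,fx=4,fy=4,interpolation=cv2.INTER_CUBIC))
```

```text
(no output)
```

View pics/c3.png

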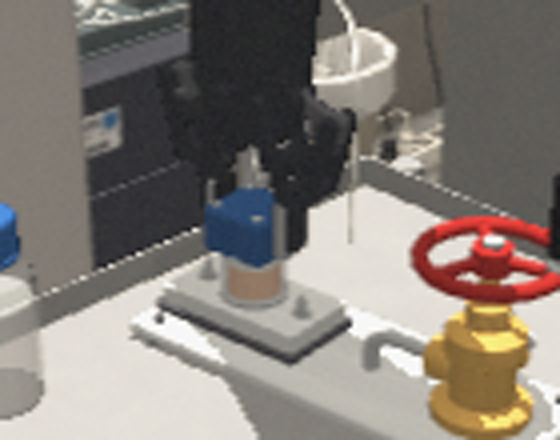

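The foot is seated, with both pegs poking through the holes at (208,265) and (301,305). Contact came at the expected height. Release, then raise.

Call:
apply_moves(
  plan=[
    [0, 0, -0.001, 0, 0, 0, 1],
    [0, 0, -0.001, 0, 0, 0, 1],
    [0, 0, -0.001, 0, 0, 0, 1],
    [0, 0, -0.001, 0, 0, 0, 1],
    [0, 0, -0.001, 0, 0, 0, 1],
    [0, 0, -0.001, 0, 0, 0, 1],
  ],
)

```text
t: 6.85
tcp_pos: [0.6692, -0.1458, 0.0812]
tcp_rot: [-180.0, -0.0, 96.8]
contact_force: [-0.7, 0.3, 0.3]
finger_gap: 0.0857
finger_force: 0.0
```

Call:
apply_moves(
  plan=[
    [0, 0, -0.01, 0, 0, 0, 1],
    [0, 0, -0.03, 0, 0, 0, 1],
    [0, 0, -0.07, 0, 0, 0, 1],
    [0, 0, -0.12, 0, 0, 0, 1],
    [0, 0, -0.161, 0, 0, 0, 1],
    [0, 0, -0.161, 0, 0, 0, 1],
  ],
)

```text
t: 7.45
tcp_pos: [0.6736, -0.1471, 0.2521]
tcp_rot: [179.2, 0.4, 96.8]
contact_force: [0.7, 0.1, 0.0]
finger_gap: 0.0852
finger_force: 0.0
```

Run:
```python
from h import *
rows([.6697,-.1455,.242],96.8,[(.4629,-.1799,.242,96.8),(.4629,-.1799,.154,96.8)])
```

```text
[-0.0097, -0.2094, -0.0, 0.0, 0.0, -0.0]
[-0.0097, -0.2094, 0.088, 0.0, 0.0, -0.0]
```

Call:
apply_moves(
  plan=[
    [-0.002, -0.045, 0, 0, 0, 0, 1],
    [-0.0045, -0.095, 0, 0, 0, 0, 1],
    [-0.007, -0.145, 0, 0, 0, 0, 1],
    [-0.0085, -0.185, 0, 0, 0, 0, 1],
    [-0.0097, -0.2094, 0, 0, 0, 0, 1],
    [-0.0097, -0.2094, 0, 0, 0, 0, 1],
    [-0.0097, -0.2094, 0, 0, 0, 0, 1],
    [-0.0097, -0.2094, 0, 0, 0, 0, 1],
  ],
)

```text
t: 8.25
tcp_pos: [0.4635, -0.1803, 0.2427]
tcp_rot: [179.9, 0.0, 96.8]
contact_force: [-0.3, -0.9, 0.4]
finger_gap: 0.0851
finger_force: 0.0
```

Run:
```python
from h import *
s=cv2.cvtColor(env.camera("scene"),4)[120:260,220:400]
cv2.imwrite("pics/c4.png",cv2.resize(s,None,fx=4,fy=4,interpolation=cv2.INTER_CUBIC))
s=env.get_state();print(s["tcp_pos"],s["tcp_rot"])
```

```text
[ 0.46359877 -0.18026332  0.24256519] [1.79947705e+02 2.55959846e-02 9.68327835e+01]
```

View pics/c4.png

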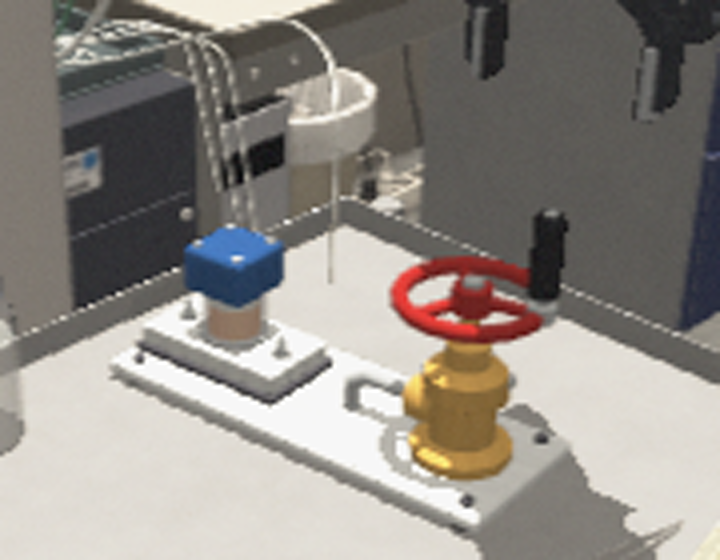

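The filter sits flat, with peg tips at (188,310) and (281,345). The grip top is at (549,214) and the fingers are above it. Check the grip position against the calibration.

Run:
```python
from h import *
print(proj("scene",(.463,-.18,.175)),"obs",(220+549.5/4-.4,120+217/4-.4))
for a in (-145,-150,-155,-158,-161,-164,-168,-172):
    r=np.radians(a);p=(.500+.04*np.cos(r),-.165+.04*np.sin(r));print(a,np.round(p,4),proj("scene",(*p,.175)),proj("scene",(*p,.127)),proj("top",(*p,.175)))
print("top obs",205+629/4-.4,130+503/4-.4)
```

```text
[358.15818768 173.23352185] obs (356.975, 173.85)
-145 [ 0.4672 -0.1879] [358.84957405 171.47579189] [356.76659121 191.69734428] [368.0096857  253.63202245]
-150 [ 0.4654 -0.185 ] [358.7131647  172.16885159] [356.62703199 192.43813026] [366.31257127 254.47796679]
-155 [ 0.4637 -0.1819] [358.42881602 172.84912049] [356.34372346 193.16504941] [364.5413316  255.17092251]
-158 [ 0.4629 -0.18  ] [358.18747368 173.24883818] [356.10504698 193.59208613] [363.44872161 255.51089896]
-161 [ 0.4622 -0.178 ] [357.89352133 173.64076822] [355.81530322 194.01073515] [362.33745099 255.79279354]
-164 [ 0.4615 -0.176 ] [357.54751112 174.02373159] [355.47504766 194.41973976] [361.21064616 256.01579145]
-168 [ 0.4609 -0.1733] [357.00645199 174.51839141] [354.94406194 194.94793558] [359.68956572 256.22041556]
-172 [ 0.4604 -0.1706] [356.37631068 174.99233745] [354.32671774 195.45390198] [358.15413527 256.31815768]
top obs 361.85 255.35
```

Call:
apply_moves(
  plan=[
    [0.0025, -0.0006, 0.04, 0, 0, 0, 1],
    [0.0025, -0.0006, 0.07, 0, 0, 0, 1],
    [0.0025, -0.0006, 0.088, 0, 0, 0, 1],
    [0.0025, -0.0006, 0.088, 0, 0, 0, 1],
    [0.0025, -0.0006, 0.088, 0, 0, 0, 0],
    [0.0025, -0.0006, 0.088, 0, 0, 0, 0],
    [0.0025, -0.0006, 0.088, 0, 0, 0, 0],
    [0.0025, -0.0006, 0.088, 0, 0, 0, 0],
  ],
)

```text
t: 9.1
tcp_pos: [0.4624, -0.1782, 0.1555]
tcp_rot: [179.9, 0.1, 96.8]
contact_force: [0.8, 0.2, 0.2]
finger_gap: 0.0282
finger_force: 0.0
```

Call:
apply_moves(
  plan=[
    [0, 0, 0, 0, 0, 0, 0],
    [0, 0, 0, 0, 0, 0, 0],
    [0, 0, 0, 0, 0, 0, 0],
    [0, 0, 0, 0, 0, 0, 0],
  ],
)

```text
t: 9.5
tcp_pos: [0.4627, -0.178, 0.1554]
tcp_rot: [179.9, 0.1, 96.8]
contact_force: [1.6, 1.4, 6.1]
finger_gap: 0.0167
finger_force: 58.7
```

```bash
cat >> h.py <<'E'
def arc(a0,step,n=8,c=(.5,-.165),yaw=96.8,r=.04,end=None,r1=None):
    A=a0+step*np.arange(n+1)
    if end is not None: A=np.clip(A,min(a0,end),max(a0,end))
    a=np.radians(A);p=np.c_[c[0]+r*np.cos(a),c[1]+r*np.sin(a)];d=p[1:]-p[0]
    y=np.radians(yaw)
    print("end",A[-1],p[-1].round(4));print([[round(float(d_@[np.cos(y),np.sin(y)]),4),round(float(d_@[np.sin(y),-np.cos(y)]),4),0,0,0,0,0] for d_ in d])
E
python3 -c "
from h import *
arc(-161.8,-15);arc(-281.8,-15,end=-353);arc(-353,-3,n=4)"
```

```text
end -281.8 [ 0.5082 -0.1258]
[[0.0104, -0.0007, 0, 0, 0, 0, 0], [0.0207, 0.0013, 0, 0, 0, 0, 0], [0.03, 0.0059, 0, 0, 0, 0, 0], [0.0379, 0.0128, 0, 0, 0, 0, 0], [0.0437, 0.0214, 0, 0, 0, 0, 0], [0.0471, 0.0313, 0, 0, 0, 0, 0], [0.0478, 0.0417, 0, 0, 0, 0, 0], [0.0458, 0.052, 0, 0, 0, 0, 0]]
end -353.0 [ 0.5397 -0.1601]
[[-0.0046, 0.0094, 0, 0, 0, 0, 0], [-0.0115, 0.0172, 0, 0, 0, 0, 0], [-0.0201, 0.0231, 0, 0, 0, 0, 0], [-0.03, 0.0265, 0, 0, 0, 0, 0], [-0.0378, 0.0272, 0, 0, 0, 0, 0], [-0.0378, 0.0272, 0, 0, 0, 0, 0], [-0.0378, 0.0272, 0, 0, 0, 0, 0], [-0.0378, 0.0272, 0, 0, 0, 0, 0]]
end -365 [ 0.5398 -0.1685]
[[-0.0021, -0.0, 0, 0, 0, 0, 0], [-0.0042, -0.0002, 0, 0, 0, 0, 0], [-0.0063, -0.0005, 0, 0, 0, 0, 0], [-0.0083, -0.0008, 0, 0, 0, 0, 0]]
```

Call:
apply_moves(
  plan=[
    [0.0104, -0.0007, 0, 0, 0, 0, 0],
    [0.0207, 0.0013, 0, 0, 0, 0, 0],
    [0.03, 0.0059, 0, 0, 0, 0, 0],
    [0.0379, 0.0128, 0, 0, 0, 0, 0],
    [0.0437, 0.0214, 0, 0, 0, 0, 0],
    [0.0471, 0.0313, 0, 0, 0, 0, 0],
    [0.0478, 0.0417, 0, 0, 0, 0, 0],
    [0.0458, 0.052, 0, 0, 0, 0, 0],
  ],
)

```text
t: 10.3
tcp_pos: [0.5069, -0.1266, 0.1553]
tcp_rot: [-179.8, 0.2, 96.8]
contact_force: [-4.3, -4.9, 11.0]
finger_gap: 0.0166
finger_force: 59.8
```

```bash
python3 -c "
from h import *
for i in range(4): env.camera('scene');s=env.get_state();print(s['t'],s['tcp_pos'],s['contact_force'],s['finger_gap'],s['finger_force'])"
```

```text
10.35 [ 0.50883431 -0.12704327  0.15533715] [-1.26460737 -3.94681452  8.13993276] 0.01622732769633745 59.533631497761235
10.4 [ 0.5087632  -0.12704324  0.15536   ] [ 0.40143116 -3.30159386  6.27569917] 0.016409072960271234 59.297216915292665
10.45 [ 0.50879814 -0.12705168  0.15537603] [ 1.42944606 -4.26715135  5.60258202] 0.016738580991928594 59.26435902714729
10.5 [ 0.50880492 -0.1270614   0.15539339] [ 2.47147668 -3.17714025  5.83368784] 0.016579918647466645 59.23515649745241
```

Call:
apply_moves(
  plan=[
    [-0.0046, 0.0094, 0, 0, 0, 0, 0],
    [-0.0115, 0.0172, 0, 0, 0, 0, 0],
    [-0.0201, 0.0231, 0, 0, 0, 0, 0],
    [-0.03, 0.0265, 0, 0, 0, 0, 0],
    [-0.0378, 0.0272, 0, 0, 0, 0, 0],
    [-0.0378, 0.0272, 0, 0, 0, 0, 0],
    [-0.0378, 0.0272, 0, 0, 0, 0, 0],
  ],
)

```text
t: 11.2
tcp_pos: [0.5404, -0.1598, 0.1554]
tcp_rot: [179.8, -0.0, 96.8]
contact_force: [2.4, 0.7, 6.8]
finger_gap: 0.016
finger_force: 59.3
```

Call:
apply_moves(
  plan=[
    [-0.001, 0, 0, 0, 0, 0, 0],
    [-0.002, 0, 0, 0, 0, 0, 0],
    [-0.003, 0, 0, 0, 0, 0, 0],
    [-0.003, 0, 0, 0, 0, 0, 0],
  ],
)

```text
t: 11.6
tcp_pos: [0.5406, -0.1616, 0.1554]
tcp_rot: [179.8, -0.1, 96.9]
contact_force: [1.4, 2.6, 7.2]
finger_gap: 0.0166
finger_force: 59.4
```

Call:
apply_moves(
  plan=[
    [-0.001, 0, 0, 0, 0, 0, 0],
    [-0.002, 0, 0, 0, 0, 0, 0],
    [-0.003, 0, 0, 0, 0, 0, 0],
    [-0.004, 0, 0, 0, 0, 0, 0],
    [-0.004, 0, 0, 0, 0, 0, 0],
  ],
)

```text
t: 12.1
tcp_pos: [0.5407, -0.1619, 0.1553]
tcp_rot: [179.8, -0.6, 97.0]
contact_force: [1.5, 13.1, 10.1]
finger_gap: 0.0164
finger_force: 59.8
```

```bash
python3 -c "
from h import *
for i in range(4): env.camera('scene');s=env.get_state();print(s['t'],s['tcp_pos'],s['contact_force'],s['finger_gap'],s['finger_force'])"
```

```text
12.15 [ 0.54068436 -0.16195221  0.15534576] [ 1.48735424 13.31123967 10.52345162] 0.016259244935140284 59.82094359816983
12.2 [ 0.54069311 -0.16190702  0.15534124] [ 1.62989671 12.29586677 10.49064758] 0.016466848108694313 59.819555366411805
12.25 [ 0.54067497 -0.16190042  0.15532749] [ 1.87917951 12.88218759 10.50630655] 0.016415114624180962 59.8183522420004
12.3 [ 0.54067418 -0.16194283  0.15533512] [ 1.88775158 12.01611261 10.90863494] 0.016554561588726712 59.818161012372
```

The stop is reached: position holds at y −0.162 while the force rises to 13 N. Now two turns counter-clockwise about the refined centre (0.5012, −0.1662).

```bash
cat >> h.py <<'E'
def arc2(p0,A,c=(.5012,-.1662),yaw=96.8,r=.04):
    a=np.radians(A);p=np.c_[c[0]+r*np.cos(a),c[1]+r*np.sin(a)];d=p-np.array(p0);y=np.radians(yaw)
    print([[round(float(d_@[np.cos(y),np.sin(y)]),4),round(float(d_@[np.sin(y),-np.cos(y)]),4),0,0,0,0,0] for d_ in d]);return p[-1]
E
python3 -c "
from h import *
p=[.5405,-.1671];a=6.2
for i in range(3):
    p=arc2(p,a+15*np.arange(1,9));a+=120"
```

```text
[[0.0155, -0.0002, 0, 0, 0, 0, 0], [0.0252, -0.0041, 0, 0, 0, 0, 0], [0.0335, -0.0103, 0, 0, 0, 0, 0], [0.04, -0.0186, 0, 0, 0, 0, 0], [0.0441, -0.0282, 0, 0, 0, 0, 0], [0.0455, -0.0385, 0, 0, 0, 0, 0], [0.0443, -0.0489, 0, 0, 0, 0, 0], [0.0404, -0.0586, 0, 0, 0, 0, 0]]
[[-0.0063, -0.0084, 0, 0, 0, 0, 0], [-0.0145, -0.0148, 0, 0, 0, 0, 0], [-0.0241, -0.0189, 0, 0, 0, 0, 0], [-0.0344, -0.0204, 0, 0, 0, 0, 0], [-0.0448, -0.0191, 0, 0, 0, 0, 0], [-0.0545, -0.0152, 0, 0, 0, 0, 0], [-0.0628, -0.0089, 0, 0, 0, 0, 0], [-0.0693, -0.0007, 0, 0, 0, 0, 0]]
[[-0.0041, 0.0096, 0, 0, 0, 0, 0], [-0.0056, 0.0199, 0, 0, 0, 0, 0], [-0.0043, 0.0303, 0, 0, 0, 0, 0], [-0.0004, 0.04, 0, 0, 0, 0, 0], [0.0059, 0.0483, 0, 0, 0, 0, 0], [0.0141, 0.0548, 0, 0, 0, 0, 0], [0.0237, 0.0589, 0, 0, 0, 0, 0], [0.034, 0.0604, 0, 0, 0, 0, 0]]
```

Call:
apply_moves(
  plan=[
    [0.0155, -0.0002, 0, 0, 0, 0, 0],
    [0.0252, -0.0041, 0, 0, 0, 0, 0],
    [0.0335, -0.0103, 0, 0, 0, 0, 0],
    [0.04, -0.0186, 0, 0, 0, 0, 0],
    [0.0441, -0.0282, 0, 0, 0, 0, 0],
    [0.0455, -0.0385, 0, 0, 0, 0, 0],
    [0.0443, -0.0489, 0, 0, 0, 0, 0],
    [0.0404, -0.0586, 0, 0, 0, 0, 0],
  ],
)

```text
t: 13.1
tcp_pos: [0.4783, -0.1334, 0.1554]
tcp_rot: [179.7, -0.0, 96.9]
contact_force: [5.2, 0.7, 5.7]
finger_gap: 0.0164
finger_force: 59.3
```

Call:
apply_moves(
  plan=[
    [-0.0063, -0.0084, 0, 0, 0, 0, 0],
    [-0.0145, -0.0148, 0, 0, 0, 0, 0],
    [-0.0241, -0.0189, 0, 0, 0, 0, 0],
    [-0.0344, -0.0204, 0, 0, 0, 0, 0],
    [-0.0448, -0.0191, 0, 0, 0, 0, 0],
    [-0.0545, -0.0152, 0, 0, 0, 0, 0],
    [-0.0628, -0.0089, 0, 0, 0, 0, 0],
    [-0.0693, -0.0007, 0, 0, 0, 0, 0],
  ],
)

```text
t: 13.9
tcp_pos: [0.4829, -0.2021, 0.1553]
tcp_rot: [-179.8, -0.1, 96.8]
contact_force: [-3.7, 1.7, 13.3]
finger_gap: 0.0165
finger_force: 60.2
```

Call:
apply_moves(
  plan=[
    [-0.0041, 0.0096, 0, 0, 0, 0, 0],
    [-0.0056, 0.0199, 0, 0, 0, 0, 0],
    [-0.0043, 0.0303, 0, 0, 0, 0, 0],
    [-0.0004, 0.04, 0, 0, 0, 0, 0],
    [0.0059, 0.0483, 0, 0, 0, 0, 0],
    [0.0141, 0.0548, 0, 0, 0, 0, 0],
    [0.0237, 0.0589, 0, 0, 0, 0, 0],
    [0.034, 0.0604, 0, 0, 0, 0, 0],
  ],
)

```text
t: 14.7
tcp_pos: [0.5409, -0.1629, 0.1553]
tcp_rot: [180.0, 0.2, 96.8]
contact_force: [-0.7, -4.5, 8.2]
finger_gap: 0.0163
finger_force: 59.5
```

```bash
python3 -c "
from h import *
for i in range(4): im=env.camera('scene')
s=env.get_state();print(s['t'],s['tcp_pos'],s['tcp_rot'],s['contact_force'],s['finger_gap'],s['finger_force'])
s=cv2.cvtColor(im,4)[80:260,220:420]
cv2.imwrite('pics/c5.png',cv2.resize(s,None,fx=3,fy=3,interpolation=cv2.INTER_CUBIC))
p=[.5012+.04*np.cos(np.radians(6.2)),-.1662+.04*np.sin(np.radians(6.2))];a=6.2
for i in range(3):
    p=arc2(p,a+15*np.arange(1,9));a+=120"
```

```text
14.9 [ 0.54057834 -0.16101085  0.15533393] [ 1.79944179e+02 -6.71435286e-02  9.68480518e+01] [1.19025668 0.88423194 9.35916357] 0.016401492717587045 59.616337028564885
[[0.0104, -0.0013, 0, 0, 0, 0, 0], [0.0201, -0.0051, 0, 0, 0, 0, 0], [0.0284, -0.0114, 0, 0, 0, 0, 0], [0.0348, -0.0196, 0, 0, 0, 0, 0], [0.0389, -0.0292, 0, 0, 0, 0, 0], [0.0404, -0.0396, 0, 0, 0, 0, 0], [0.0392, -0.0499, 0, 0, 0, 0, 0], [0.0353, -0.0596, 0, 0, 0, 0, 0]]
[[-0.0063, -0.0084, 0, 0, 0, 0, 0], [-0.0145, -0.0148, 0, 0, 0, 0, 0], [-0.0241, -0.0189, 0, 0, 0, 0, 0], [-0.0344, -0.0204, 0, 0, 0, 0, 0], [-0.0448, -0.0191, 0, 0, 0, 0, 0], [-0.0545, -0.0152, 0, 0, 0, 0, 0], [-0.0628, -0.0089, 0, 0, 0, 0, 0], [-0.0693, -0.0007, 0, 0, 0, 0, 0]]
[[-0.0041, 0.0096, 0, 0, 0, 0, 0], [-0.0056, 0.0199, 0, 0, 0, 0, 0], [-0.0043, 0.0303, 0, 0, 0, 0, 0], [-0.0004, 0.04, 0, 0, 0, 0, 0], [0.0059, 0.0483, 0, 0, 0, 0, 0], [0.0141, 0.0548, 0, 0, 0, 0, 0], [0.0237, 0.0589, 0, 0, 0, 0, 0], [0.034, 0.0604, 0, 0, 0, 0, 0]]
```

View pics/c5.png

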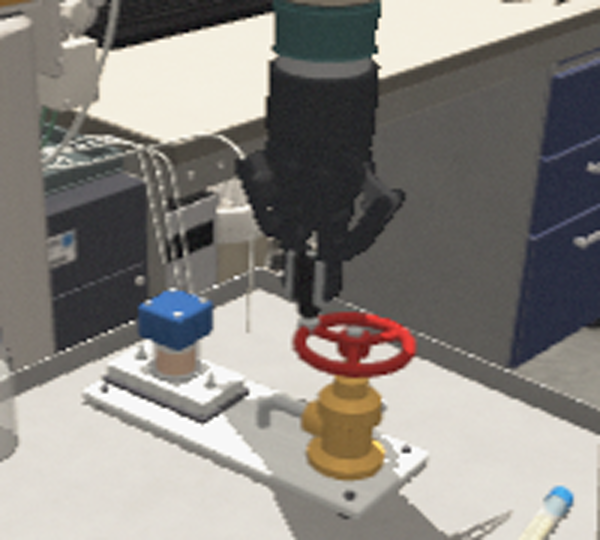

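One full turn is done. The grip is held at about (305,300), on the side of the wheel nearest the filter, and the filter is still seated at (175,375). Second turn next.

Call:
apply_moves(
  plan=[
    [0.0104, -0.0013, 0, 0, 0, 0, 0],
    [0.0201, -0.0051, 0, 0, 0, 0, 0],
    [0.0284, -0.0114, 0, 0, 0, 0, 0],
    [0.0348, -0.0196, 0, 0, 0, 0, 0],
    [0.0389, -0.0292, 0, 0, 0, 0, 0],
    [0.0404, -0.0396, 0, 0, 0, 0, 0],
    [0.0392, -0.0499, 0, 0, 0, 0, 0],
    [0.0353, -0.0596, 0, 0, 0, 0, 0],
  ],
)

```text
t: 15.7
tcp_pos: [0.4783, -0.1333, 0.1554]
tcp_rot: [179.7, -0.0, 96.9]
contact_force: [5.5, 0.5, 5.5]
finger_gap: 0.0163
finger_force: 59.4
```

Call:
apply_moves(
  plan=[
    [-0.0063, -0.0084, 0, 0, 0, 0, 0],
    [-0.0145, -0.0148, 0, 0, 0, 0, 0],
    [-0.0241, -0.0189, 0, 0, 0, 0, 0],
    [-0.0344, -0.0204, 0, 0, 0, 0, 0],
    [-0.0448, -0.0191, 0, 0, 0, 0, 0],
    [-0.0545, -0.0152, 0, 0, 0, 0, 0],
    [-0.0628, -0.0089, 0, 0, 0, 0, 0],
    [-0.0693, -0.0007, 0, 0, 0, 0, 0],
  ],
)

```text
t: 16.5
tcp_pos: [0.483, -0.2022, 0.1553]
tcp_rot: [-179.8, -0.1, 96.8]
contact_force: [-5.1, 2.3, 13.8]
finger_gap: 0.0164
finger_force: 60.2
```

Call:
apply_moves(
  plan=[
    [-0.0041, 0.0096, 0, 0, 0, 0, 0],
    [-0.0056, 0.0199, 0, 0, 0, 0, 0],
    [-0.0043, 0.0303, 0, 0, 0, 0, 0],
    [-0.0004, 0.04, 0, 0, 0, 0, 0],
    [0.0059, 0.0483, 0, 0, 0, 0, 0],
    [0.0141, 0.0548, 0, 0, 0, 0, 0],
    [0.0237, 0.0589, 0, 0, 0, 0, 0],
    [0.034, 0.0604, 0, 0, 0, 0, 0],
  ],
)

```text
t: 17.3
tcp_pos: [0.5409, -0.1629, 0.1554]
tcp_rot: [-180.0, 0.2, 96.8]
contact_force: [-1.3, -3.8, 7.9]
finger_gap: 0.0166
finger_force: 59.6
```

Call:
apply_moves(
  plan=[
    [0, 0, 0, 0, 0, 0, 0],
    [0, 0, 0, 0, 0, 0, 0],
    [0, 0, 0, 0, 0, 0, 0],
    [0, 0, 0, 0, 0, 0, 0],
  ],
)

```text
t: 17.7
tcp_pos: [0.5406, -0.161, 0.1553]
tcp_rot: [179.9, -0.1, 96.8]
contact_force: [0.4, 1.3, 8.9]
finger_gap: 0.0165
finger_force: 59.7
```

```bash
python3 -c "
from h import *
im=env.camera('scene')
s=env.get_state();print(s['t'],s['tcp_pos'],s['tcp_rot'],s['contact_force'],s['finger_gap'],s['finger_force'])
cv2.imwrite('pics/c6.png',cv2.cvtColor(im,4))"
```

```text
17.75 [ 0.54062672 -0.16100853  0.15536525] [ 1.79942080e+02 -9.19459874e-02  9.68314640e+01] [0.37778831 0.50777759 8.67150454] 0.016577594596290626 59.65286094811745
```

View pics/c6.png

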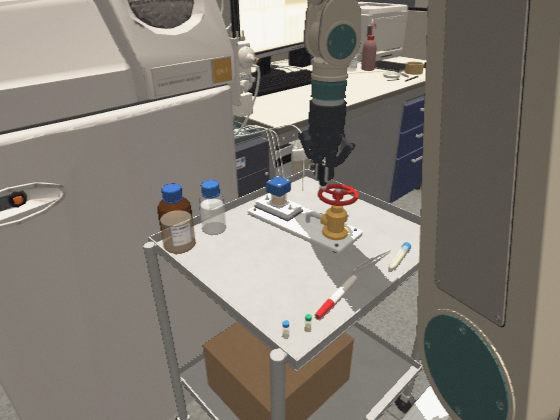

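The grip is back at its stop angle after two turns and is still held, at about (322,185). The filter is seated at (278,205). The bottles at (175,218) and (211,208) and the vials at (286,328) and (308,321) have not moved. Handing in.

```bash
python3 -c "
from cell import env
print(env.close_job())"
```

```text
the job is handed in; nothing more can be done
None
```

The job is handed in at about 18 s of the 72 s. The filter sits on its pegs and is released. The valve was closed to its stop, then backed off two turns, with the crank grip still held (about 60 N). The bottles and vials are unmoved; `close_job()` returned no verdict.

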